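Load the photometer's cell changer and click the glass standard into the beam

ROBOT

A 6-joint arm with a two-finger parallel gripper is mounted at the origin on the work surface. World frame = base frame: x ahead of the robot, y to its left, z up, the work surface at z = 0. Lengths are in m, angles in rad, forces in N, time in s.
With the tool pointing down it reaches from about 0.375 to 0.975 m from the base axis. Payload 3.8 kg.
Tool frame: the origin (TCP) lies on the centre line of the jaws, within the pads' length; the fingertips stand 14 mm ahead of it and the grasp point (between the pads) lies 5 mm behind it; z points along the fingers, y is the line along which they close (so a half turn about z gives the same grasp; the last joint's range is limited). The gripper opens to 85 mm and grips with 20 to 120 N. Pads are 22 mm wide; open, the fingers measure 114 mm over their backs; the gripper's body (76 mm by 85 mm) begins 54 mm behind the grasp point. The pads swing forward as they close: fully open they stand 13 mm farther back than shut.
Start: joints at [1.152, 0.264, 1.604, -0, 1.274, -0.037], TCP at [0.251, 0.626, 0.245] pointing down, gripper open.
Joint ranges: [-2.63, 2.63], [-0.94, 2.18], [0.31, 2.57], [-1.31, 4.45], [0, 2.66], [-2.55, 2.55]. Speed limits (rad/s): [2.57, 2.57, 3.14, 3.14, 3.14, 3.14].

INTERFACE

Orientations are given as a rotation vector (axis times angle).
In Python, from workcell import bot, eyes, spot_in gives the robot as it stands.
- The arm moves only by the tool carry_out, never from a script. Its argument "series" is text: rows parted by semicolons, each of 4 numbers parted by spaces: the shift along the world's x, y, z in m, then the turn about the world's z in degrees. In form: tx ty tz roll; .... A call has 1 to 20 rows; each row shifts and turns the commanded pose from where the row before left it; what a row does not reach is not made up. A row lasts 1/8 s, in which the tool goes at most 62.5 mm and 10.7 degrees, less where a joint would pass 70% of its speed; a pose out of reach is approached as far as the arm can. A call is refused whole if a number of a shift passes 0.0625 or a number of a turn 10.7, either way. A call with a gripper value outside its range is refused whole. "jaw" is the gripper command: -1 is shut, 1 is fully open, values between are in proportion, set as the call begins (left out, the last holds). The fingers move at their own pace and stop on an object; "grip_force" is the grip in N (left out, the last holds). Time passes only in rows, so rows that do not move let the fingers close. It gives the time, the measured TCP pose, the force, the opening and the grip force at its end, in the units of the state.
- bot.read_state(): the state, without advancing time (a new reading comes with each control period).
- eyes.read_camera(name): name is "scene" or "top" or "wrist"; returns (picture, depth): 384x512x3 uint8, blue, green, red; 384x512 float32, m along the optical axis (not along the pixel's ray), 0 where there is no reading.
- eyes.get_calibration(name): a dict with "K" (3x3 intrinsics, pixels), "position" and "rotation" of the camera in the world; the wrist camera has in their place "T_tool_cam" (4x4, takes a point from camera to tool coordinates, whose origin is the TCP and whose axes are the flange's). Camera axes: x right, y down, z forward; pixel columns grow to the right and rows downward; lengths in m; the calibration is good to about 2 mm. A picture is of the moment at which its call begins: read the wrist's pose just before it. get_calibration takes no time and is no camera call.
- bot.finish_job(): hands the job in; it is judged then, once.
Trained networks look in the newest picture that a camera, given by its name, has taken for a name from the list of things; names that differ only in an ending like _2 or _b are one class to them, and where a whole thing is asked for, a point or a joint stands for the part that bears it (a point fixed in the world has none). Each returns a list of dicts, best first, with "score" (0 to 1); they miss things now and then, are a little off and sometimes report something else, mostly with a low value. They report only what shows in the picture. A call takes as long as a camera call.
- spot_in(camera, target): "rect" ([centre column, centre row, width, height] in pixels, round what is visible of it).
The state is a dict: "time": time; "q": joint angles; "joint_vel": joint speeds; "joint_torque": joint torques, N m; "tool_pos": TCP position; "tcp_rot": TCP orientation; "wrist_force": force on the tool from outside, world axes, zero at the start; "torque": the same for the moment, N m; "width": opening from 0.0 (shut) to 1.0 (fully open); "grip_force": force on a finger pad.
Only numpy, scipy, OpenCV 4.12 (cv2) and the standard library are available. Lean on these libraries where they do the work, as an engineer would, in place of code of your own. Each camera call takes 0.05 s, during which the arm holds its last target. There are 200 camera calls.

TASK

Load the photometer's cell changer from the wooden stand: the blank frame (flat top) goes into the front pocket, the one next to the knob, and the glass standard (with the pin on top) into the middle pocket, both fully home with their windows facing the two beam ports. Then take the changer's knob and push it in until the ball clicks into the notch that puts the glass standard in the beam, and finish there still holding the knob, without letting go. Leave the beaker, the funnel and the clamp where they are.

Things in the scene. Friction and masses are not known exactly. Their poses are not given: they have to be found in the camera images.
- photometer: White photometer, fixed. Origin: on the table under the crossing of beam and rod; x along the rod into the instrument, y along the beam, z up. Open compartment x -82 to 78, y -75 to 75 mm, floor 40 high, walls 122 high with a black line at the beam (x = 0) on both rims. Body: front face x = -102, y -95 to 315, back x = 245 mm; folded-back lid on the rear housing, 152 high.
- beam (a point): The point where the light beam, which runs level along the photometer's y from port to port, crosses the rod's line: 73 mm above the photometer's origin. Axes as the photometer's.
- changer (a joint): Changer on its rail, m: 0 = knob fully out, grows when pushed in along photometer +x, end stop 0.066; starts in 0 to 0.024. Spring ball notches at 0.012 (opaque block in the beam), 0.036 (middle pocket), 0.060 (front pocket). Drag about 1.3 N; within 2.5 mm of a notch the ball pulls it in with up to 4 N; leaving a notch takes about 6 N. It stays where left.
- knob: Black cylindrical knob on the changer's rod, 22 mm diameter, 24 mm long along photometer x; origin at its centre, 73 mm above the table, axes as the photometer's. It lies at photometer x = -200 mm + joint value, y = 0: 98 mm in front of the front face at joint 0, 62 mm at 0.036. The rod behind it is 8 mm thick.
- pocket_front (a point): Centre of the floor of the changer's front pocket (nearest the knob); axes as the photometer's. Square pocket 15 x 15 mm, 26 mm deep, mouth bevelled 1 mm, in an aluminium block 34 mm wide (y) and 80 mm long (x) whose top is 26 mm above this point and 84 mm above the table.
- pocket_middle (a point): Centre of the floor of the changer's middle pocket, 24 mm further in (+x) than the front one, same size. The rear place, 24 mm further still, is filled by a fixed black opaque block 12.5 mm square that stands 32 mm above the aluminium block.
- blank: Blank: loose aluminium frame 12.5 x 12.5 x 58 mm, flat top, empty window through it along its own y, 5 to 25 mm above the foot; the solid upper 33 mm are the part to grip. About 22 g. Origin at the centre of its underside, z up. Stands upright in an outer hole of the stand.
- standard: Glass standard: the same 12.5 x 12.5 x 58 mm frame with dark glass in its window (along its own y), told apart by a round steel pin on top, 8 mm diameter, 14 mm high (72 mm tall overall). About 28 g. Origin at the centre of its underside, z up. Stands upright in the other outer hole of the stand.
- stand: Wooden stand fixed to the table, 100 (x) x 44 (y) x 28 mm high, origin at the centre of its underside. Three square holes 15 mm wide, 20 mm deep at x = -30, 0, +30 mm; the middle one is empty. The frames' feet stand 8 mm above the table and their windows face along the stand's y.
- beaker: Bystander: glass beaker, 74 mm wide, 95 mm high, origin at the centre of its underside; to be left alone.
- funnel: Bystander: blue plastic funnel standing mouth down, 100 mm wide, 105 mm high, origin at the centre of its underside; to be left alone.
- clamp: Bystander: red clamp boss with a steel rod, about 130 mm long, 22 mm high; to be left alone.

How it is judged:
By the outcome, as a careful person would: the job done as asked, in the order asked, and still so for the second after the job is handed in, while the arm keeps its last pose, push and grip.
It also fails if it takes over 72 s, if anything falls off the work surface, if the arm or the gripper's body presses on something with over 40 N, if the wrist force passes 120 N, or if a joint passes its speed limit or range.

## Working session

There is one attempt and no reset: what is moved stays moved. The work goes in short steps, Python scripts to look and compute and a tool call to move; the robot and the scene stay as the last step left them, time stands still between calls to the robot, and variables do not carry over. Pictures are saved under pics/ and viewed, at most 10 in all, crops included, and the job is handed in when it is done.

Besides the shell and the picture viewer there is one more tool, called as name(argument=value, ...) on one line, values as JSON. carry_out: Moves the arm, as the interface text tells. Its arguments: {"type":"object","properties":{"series":{"type":"string"},"jaw":{"type":"number"},"grip_force":{"type":"number"}},"required":["series"]}

```bash
mkdir -p pics; cat > h.py <<'E'
import numpy as np, cv2
from workcell import bot, eyes, spot_in
from scipy.spatial.transform import Rotation as R
def cam(name):
    s=bot.read_state(); p,d=eyes.read_camera(name); c=eyes.get_calibration(name)
    if name=='wrist':
        T=np.eye(4);T[:3,:3]=R.from_rotvec(s['tcp_rot']).as_matrix();T[:3,3]=s['tool_pos']
        T=T@np.array(c['T_tool_cam']);Rm,t=T[:3,:3],T[:3,3]
    else:
        Rm=np.array(c['rotation']);t=np.array(c['position'])
        if Rm.shape!=(3,3): Rm=R.from_rotvec(Rm).as_matrix()
    return p,d,np.array(c['K']),Rm,t
def cloud(d,K,Rm,t):
    v,u=np.mgrid[:d.shape[0],:d.shape[1]]
    P=np.stack([(u-K[0,2])/K[0,0]*d,(v-K[1,2])/K[1,1]*d,d],-1)@Rm.T+t
    P[d==0]=np.nan
    return P
E
python3 - <<'E'
from h import *
print(bot.read_state())
ims=[]
for n in('top','scene'):
    p,d,K,Rm,t=cam(n);np.savez(n,p=p,d=d,K=K,R=Rm,t=t);P=cloud(d,K,Rm,t);ims.append(p)
    print(n,t.round(3),Rm.round(2).tolist(),K[0,0])
    for o in('photometer','knob','changer','blank','standard','stand','beaker','funnel','clamp'):
        for r in spot_in(n,o)[:2]:
            u,v,w,h=r['rect'];
            print(o,round(r['score'],2),np.round(r['rect']),P[int(min(v,383)),int(min(u,511))].round(3))
cv2.imwrite('pics/top.png',cv2.resize(ims[0],(800,600)));cv2.imwrite('pics/scene.png',cv2.resize(ims[1],(800,600)))
E
```

```text
{'time': 0.0, 'q': array([ 1.15208287e+00,  2.64725787e-01,  1.60536044e+00, -1.34324247e-05,
        1.27370115e+00, -3.69009582e-02]), 'joint_vel': array([-0.00120983, -0.00032986, -0.00041289, -0.0023234 ,  0.00053943,
        0.00063147]), 'joint_torque': array([-1.67956860e-03, -5.15107548e+01, -3.67316723e+01, -2.39477959e-04,
        1.27787265e-02, -2.42184410e-05]), 'tool_pos': array([0.25123134, 0.62575755, 0.24398775]), 'tcp_rot': array([-0.59601521, -3.08404336,  0.00336244]), 'wrist_force': array([ 1.14575642,  0.20604705, -0.45074042]), 'torque': array([-0.02504298, -0.03108597, -0.01310062]), 'grip_force': 0.0, 'width': 0.9994374519843559}
top [0.347 0.034 1.53 ] [[-0.02, -0.99, 0.15], [-1.0, 0.02, 0.0], [-0.0, -0.15, -0.99]] 484.0050320849588
photometer 0.91 [208. 143. 142. 152.] [0.693 0.182 0.121]
photometer 0.72 [239. 188.  20.  70.] [0.551 0.088 0.125]
knob 0.5 [233. 216.   2.   6.] [0.473 0.109 0.086]
changer 0.88 [239. 188.  16.  73.] [0.551 0.091 0.125]
changer 0.31 [371. 205.  16.  33.] [ 0.51  -0.325  0.002]
standard 0.4 [124. 215.   9.  39.] [0.492 0.457 0.0
[... 289 characters left out ...]
8], [-0.01, -0.6, -0.8]] 468.3467888096945
photometer 0.94 [229. 275. 217. 217.] [0.755 0.226 0.119]
photometer 0.57 [257. 208.  79.  51.] [0.569 0.089 0.048]
knob 0.63 [292. 191.   8.   7.] [0.477 0.116 0.076]
knob 0.37 [181. 113.   4.  13.] [ 0.541 -0.313  0.065]
changer 0.62 [258. 208.  80.  53.] [0.565 0.087 0.047]
standard 0.61 [181. 112.   4.  10.] [ 0.541 -0.313  0.065]
stand 0.87 [191. 121.  32.  24.] [ 0.516 -0.301  0.021]
stand 0.71 [228. 275. 224. 218.] [0.755 0.222 0.118]
beaker 0.74 [199. 110.   5.   9.] [nan nan nan]
beaker 0.66 [346. 241.  38.  46.] [0.439 0.283 0.009]
funnel 0.78 [144. 147.  39.  43.] [ 0.688 -0.285  0.041]
clamp 0.69 [385. 304.  42.  39.] [0.489 0.46  0.013]
```

View pics/top.png

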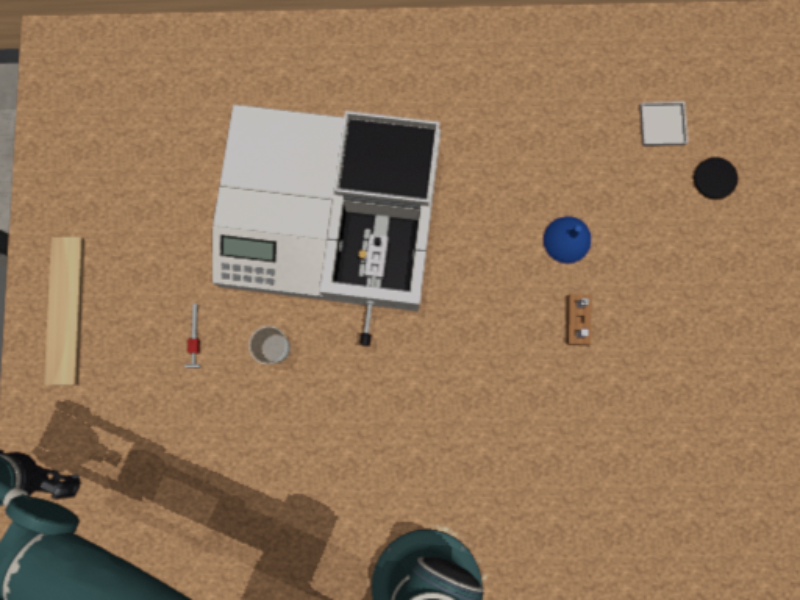

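View pics/scene.png

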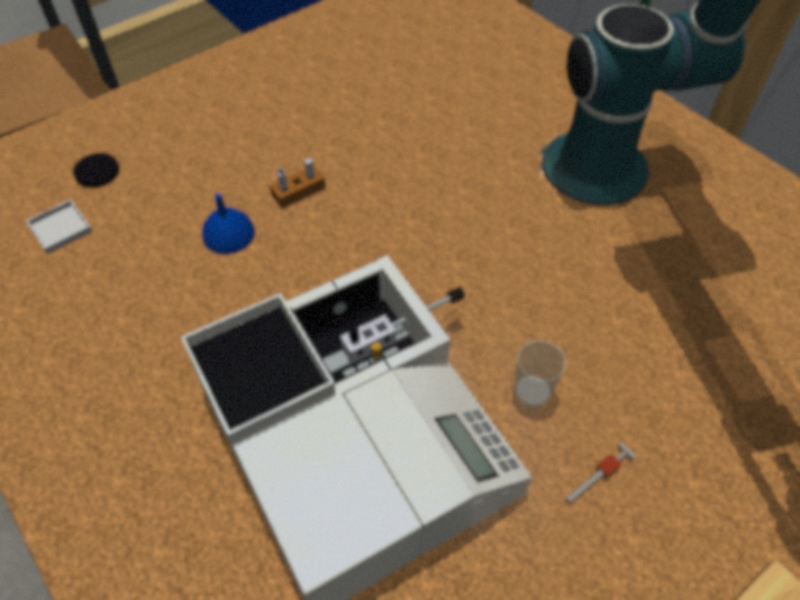

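The top view shows the photometer with its compartment near (375,250) and the knob at (366,340). The stand is at (579,320) with two frames in it, and the funnel is next to it at (567,240). The beaker is at (270,345) and the clamp at (193,345). Next I'll find where the wrist camera looks and fit rough yaws for the photometer and stand.

```bash
python3 - <<'E'
from h import *
c=eyes.get_calibration('wrist');print(np.array(c['T_tool_cam']).round(3).tolist(),np.array(c['K']).round(1).tolist())
z=np.load('top.npz');P=cloud(z['d'],z['K'],z['R'],z['t'])
# photometer: high flat points
m=(P[...,2]>.09)&(P[...,2]<.2)&(P[...,0]>.4)&(P[...,1]>-.1)&(P[...,1]<.5)
Q=P[m][:,:2].astype(np.float32);print(cv2.minAreaRect(Q))
m=(P[...,2]>.015)&(P[...,2]<.04)&(abs(P[...,0]-.5)<.1)&(abs(P[...,1]+.33)<.06)
Q=P[m][:,:2].astype(np.float32);print(cv2.minAreaRect(Q),len(Q))
m=(P[...,2]>.055)&(P[...,2]<.1)&(abs(P[...,0]-.46)<.05)&(abs(P[...,1]-.1)<.05);print('knob',P[m].mean(0))
E
```

```text
[[-0.001, -0.949, -0.316, 0.082], [1.0, -0.001, -0.001, 0.001], [0.001, -0.316, 0.949, -0.128], [0.0, 0.0, 0.0, 1.0]] [[313.1, 0.0, 253.9], [0.0, 313.1, 194.4], [0.0, 0.0, 1.0]]
((0.6625359654426575, 0.19261682033538818), (0.4105778634548187, 0.49520671367645264), 81.83504486083984)
((0.5072713494300842, -0.3168933689594269), (0.04410766810178757, 0.10041017085313797), 86.22183227539062) 404
knob [0.47747142 0.10733581 0.07996385]
```

carry_out(series="0.031 -0.0526 0.002 4.25;0.031 -0.0526 0.002 4.25;0.031 -0.0526 0.002 4.25;0.031 -0.0526 0.002 4.25;0.031 -0.0526 0 0;0.031 -0.0526 0 0;0.031 -0.0526 0 0;0.031 -0.0526 0 0;0.031 -0.0526 0 0;0.031 -0.0526 0 0;0 0 0 0;0 0 0 0;0 0 0 0")

```text
time: 2.62
tool_pos: [0.5608, 0.1016, 0.2533]
tcp_rot: [-0.131, -3.139, -0.0]
wrist_force: [-0.2, -1.1, -0.3]
width: 1.001
grip_force: 0.0
```

```bash
python3 - <<'E'
from h import *
s=bot.read_state();print(s['tool_pos'],s['tcp_rot'],s['q'].round(2))
p,d,K,Rm,t=cam('wrist');np.savez('w1',p=p,d=d,K=K,R=Rm,t=t);P=cloud(d,K,Rm,t)
for o in('knob','pocket_front','pocket_middle','changer'):
    for r in spot_in('wrist',o)[:2]:
        u,v=r['rect'][:2];print(o,round(r['score'],2),np.round(r['rect']),P[int(min(v,383)),int(min(u,511))].round(3))
cv2.imwrite('pics/w1.png',cv2.resize(p,(800,600)))
E
```

```text
[0.56083787 0.10161716 0.25325078] [-1.31164893e-01 -3.13852280e+00 -4.93739050e-04] [ 0.14  0.06  1.82  0.    1.26 -1.35]
knob 0.68 [254.  85.  24.  30.] [0.474 0.11  0.082]
pocket_front 0.9 [250. 180.  48. 219.] [0.552 0.099 0.121]
pocket_middle 0.73 [252. 178.  46. 222.] [0.551 0.101 0.122]
changer 0.69 [251. 179.  43. 222.] [0.552 0.1   0.121]
```

View pics/w1.png

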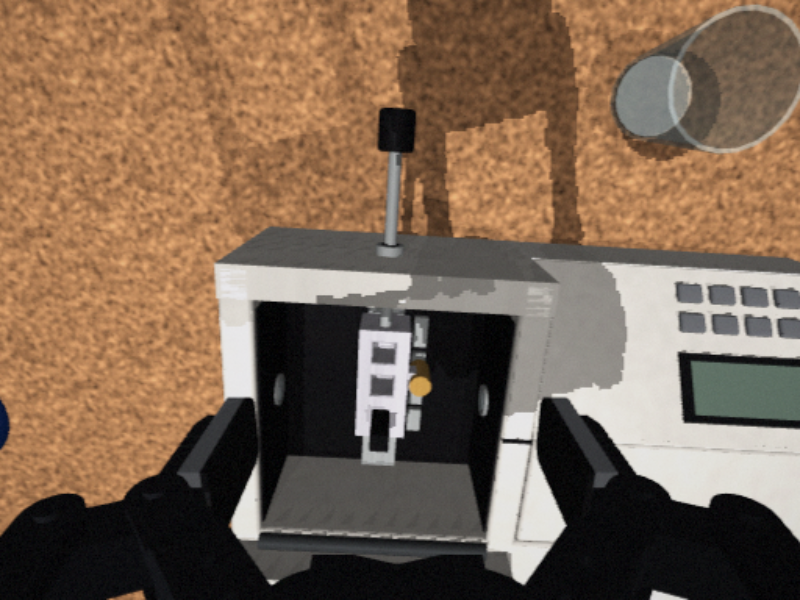

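The changer runs vertically in this view: front pocket at (384,352), middle pocket at (382,385), opaque block at (380,430) and knob at (397,130). I'll measure these on the z = 84 mm plane.

```bash
cat >> h.py <<'E'
def ray(u,v,K,Rm,t,z):
    r=Rm@np.array([(u-K[0,2])/K[0,0],(v-K[1,2])/K[1,1],1]);return t+r*(z-t[2])/r[2]
E
python3 - <<'E'
from h import *
w=np.load('w1.npz');p,d,K,Rm,t=[w[k] for k in('p','d','K','R','t')]
P=cloud(d,K,Rm,t)
for u,v in((245.8,225.3),(244.5,246.4)): print(ray(u,v,K,Rm,t,.084).round(4))
g=cv2.cvtColor(p,cv2.COLOR_BGR2GRAY)
sub=g[205:285,222:270]
th=(sub>150).astype(np.uint8)
cs,h=cv2.findContours(th,cv2.RETR_CCOMP,cv2.CHAIN_APPROX_NONE)
for c,hh in zip(cs,h[0]):
    if len(c)>20:
        (a,b),sz,an=cv2.minAreaRect(c);print('hole' if hh[3]>=0 else 'outer',a+222,b+205,sz,an,ray(a+222,b+205,K,Rm,t,.084).round(4))
m=(abs(P[...,2]-.084)<.004)&(abs(P[...,0]-.57)<.08)&(abs(P[...,1]-.1)<.03)
Q=P[m];print('block',len(Q),np.median(Q[:,2]),cv2.minAreaRect(Q[:,:2].astype(np.float32)))
# knob
m=(P[...,2]>.06)&(P[...,2]<.1)&(abs(P[...,0]-.475)<.025)&(abs(P[...,1]-.108)<.025)
Q=P[m];print('knob',len(Q),Q[:,2].max(),Q.min(0),Q.max(0),cv2.minAreaRect(Q[:,:2].astype(np.float32)))
# rim yaw: front face top & side wall inner edge
for lo,hi in((.114,.130),):
    m=(P[...,2]>lo)&(P[...,2]<hi)&(P[...,1]<.2); Q=P[m]; print('rim',np.median(Q[:,2]),Q.min(0),Q.max(0))
    # outer right edge (min y per x) between x .5 and .65
    xs=np.arange(.5,.62,.004);ys=[np.nanpercentile(Q[abs(Q[:,0]-x)<.002][:,1],2) for x in xs]
    print('side slope deg',np.degrees(np.arctan(np.polyfit(xs,ys,1)[0])))
    ys=np.arange(.02,.16,.004);xs=[np.nanpercentile(Q[abs(Q[:,1]-y)<.002][:,0],2) for y in ys]
    print('front slope',-np.degrees(np.arctan(np.polyfit(ys,xs,1)[0])))
E
```

```text
[0.611  0.0895 0.084 ]
[0.6351 0.0859 0.084 ]
outer 264.5 268.0 (7.0, 12.0) 0.0 [0.663 0.105 0.084]
outer 248.6329402923584 248.0435791015625 (41.16187286376953, 73.06137084960938) 2.2025983333587646 [0.6374 0.09   0.084 ]
hole 244.0 246.0 (16.0, 14.0) 0.0 [0.6346 0.0854 0.084 ]
hole 245.1379337310791 225.84482955932617 (17.024324417114258, 14.948187828063965) 4.763641834259033 [0.6115 0.0887 0.084 ]
outer 267.0 214.0 (14.0, 4.0) 90.0 [0.6003 0.1122 0.084 ]
block 1466 0.08297993604902043 ((0.5956554412841797, 0.099744513630867), (0.059117432683706284, 0.10872980952262878), 89.76016235351562)
knob 792 0.08469601998176357 [0.46080047 0.09666657 0.07152932] [0.49992306 0.12054742 0.08469602] ((0.4808347523212433, 0.10759607702493668), (0.02187022753059864, 0.03904721140861511), 81.28361511230469)
rim 0.120997951749307 [ 0.53359465 -0.02070776  0.11400538] [0.77578481 0.19878331 0.12999236]
side slope deg nan
front slope -8.331064827599354
  return np.nanmean(a, axis, out=out, keepdims=keepdims)
```

carry_out(series="-0.0067 -0.0524 0 0.5;-0.0067 -0.0524 0 0.5;-0.0067 -0.0524 0 0;-0.0067 -0.0524 0 0;-0.0067 -0.0524 0 0;-0.0067 -0.0524 0 0;-0.0067 -0.0524 -0.025 0;-0.0067 -0.0524 -0.028 0;0 0 0 0;0 0 0 0;0 0 0 0")

```text
time: 4.25
tool_pos: [0.5088, -0.3178, 0.2014]
tcp_rot: [0.104, 3.138, -0.001]
wrist_force: [0.7, 0.7, -0.1]
width: 0.996
grip_force: 0.0
```

```bash
python3 - <<'E'
from h import *
s=bot.read_state();print(s['tool_pos'],s['tcp_rot'])
p,d,K,Rm,t=cam('wrist');np.savez('w2',p=p,d=d,K=K,R=Rm,t=t);P=cloud(d,K,Rm,t)
for o in('blank','standard','stand'):
    for r in spot_in('wrist',o)[:2]:
        u,v=r['rect'][:2];print(o,round(r['score'],2),np.round(r['rect']),P[int(min(v,383)),int(min(u,511))].round(3))
cv2.imwrite('pics/w2.png',cv2.resize(p,(800,600)))
near=(abs(P[...,0]-.507)<.08)&(abs(P[...,1]+.317)<.05)
m=near&(abs(P[...,2]-.028)<.005);print('stand',cv2.minAreaRect(P[m][:,:2].astype(np.float32)))
for lo,hi in((.060,.072),(.074,.09)):
    m=(near&(P[...,2]>lo)&(P[...,2]<hi)).astype(np.uint8);n,_,st,_=cv2.connectedComponentsWithStats(m)
    l=_;l=cv2.connectedComponents(m)[1]
    for i in range(1,n):
        Q=P[l==i]
        if len(Q)>15: print(lo,len(Q),Q.mean(0).round(4),cv2.minAreaRect(Q[:,:2].astype(np.float32)),np.median(Q[:,2]))
E
```

```text
[ 0.50881835 -0.3178103   0.20140701] [ 1.03647942e-01  3.13831170e+00 -9.62272955e-04]
blank 0.83 [251. 149.  12.  23.] [ 0.475 -0.318  0.064]
standard 0.89 [254. 215.  13.  34.] [ 0.535 -0.319  0.066]
stand 0.97 [252. 175.  45. 106.] [ 0.512 -0.32   0.007]
stand ((0.5090891122817993, -0.3183121681213379), (0.044141609221696854, 0.09994232654571533), 86.03239440917969)
0.06 231 [ 0.4788 -0.3161  0.0649] ((0.47917258739471436, -0.3161587417125702), (0.011990045197308064, 0.012649593874812126), 86.09368133544922) 0.06509147791364472
0.06 135 [ 0.5363 -0.3201  0.0652] ((0.5390499830245972, -0.3202652633190155), (0.011061911471188068, 0.01294279471039772), 86.25745391845703) 0.06509069656202898
0.074 76 [ 0.5383 -0.3202  0.0785] ((0.5388762354850769, -0.32034412026405334), (0.007506898138672113, 0.0077240243554115295), 71.43424224853516) 0.07881362405015335
```

View pics/w2.png

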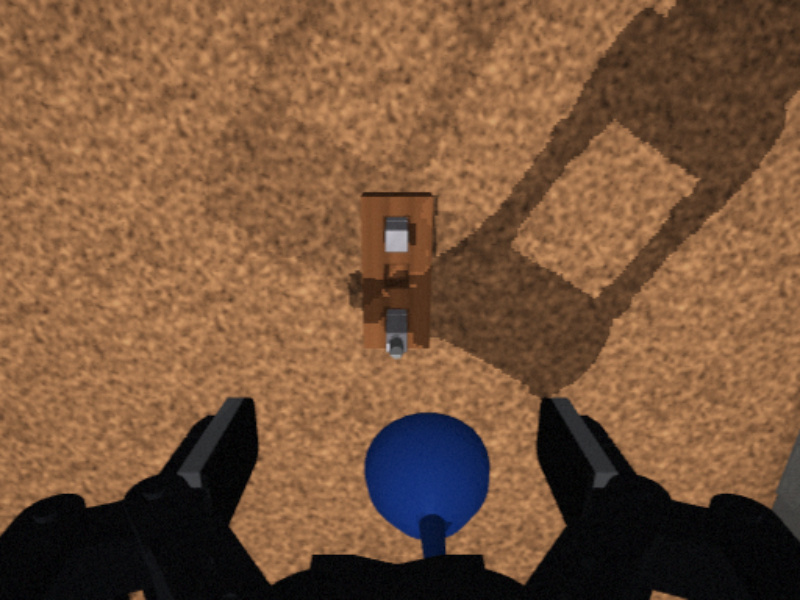

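The blank (flat top) is at (397,234) and the pinned standard at (396,335). The stand's yaw is about -4°, and the tool is already aligned with it. I'll pick the blank and check the height of the orange post in the compartment.

carry_out(series="-0.0298 0.0016 -0.03 0;0 0 -0.05 0;0 0 -0.04 0;0 0 -0.0285 0;0 0 0 0;0 0 0 0;0 0 0 0", jaw=0)

```text
time: 5.32
tool_pos: [0.4796, -0.3181, 0.0539]
tcp_rot: [0.106, 3.137, -0.003]
wrist_force: [0.3, 0.2, 0.5]
width: 0.497
grip_force: 0.0
```

```bash
python3 - <<'E'
from h import *
w=np.load('w1.npz');p,d,K,Rm,t=[w[k] for k in('p','d','K','R','t')]
P=cloud(d,K,Rm,t)
hsv=cv2.cvtColor(p,cv2.COLOR_BGR2HSV)
m=(hsv[...,1]>150)&(abs(P[...,0]-.63)<.03)&(abs(P[...,1]-.11)<.03)&(P[...,2]>.06)
print('orange',P[m].min(0),P[m].max(0),m.sum())
E
```

```text
orange [0.63146672 0.08032132 0.06004521] [0.65453239 0.11809075 0.11348644] 194
```

```bash
python3 - <<'E'
from h import *
for i in range(4):
    s=bot.read_state();print(s['time'],s['tool_pos'].round(4))
w=np.load('w1.npz');p,d,K,Rm,t=[w[k] for k in('p','d','K','R','t')]
P=cloud(d,K,Rm,t)
for v in range(228,262,3): print(v,[tuple((P[v,u]*1000).round().astype(int)) for u in range(262,278,4)])
E
```

```text
5.325 [ 0.4796 -0.3181  0.0539]
5.325 [ 0.4796 -0.3181  0.0539]
5.325 [ 0.4796 -0.3181  0.0539]
5.325 [ 0.4796 -0.3181  0.0539]
228 [(np.int64(636), np.int64(105), np.int64(40)), (np.int64(633), np.int64(110), np.int64(46)), (np.int64(634), np.int64(115), np.int64(46)), (np.int64(637), np.int64(120), np.int64(40))]
231 [(np.int64(640), np.int64(105), np.int64(39)), (np.int64(632), np.int64(110), np.int64(56)), (np.int64(634), np.int64(114), np.int64(54)), (np.int64(641), np.int64(119), np.int64(40))]
234 [(np.int64(631), np.int64(105), np.int64(66)), (np.int64(632), np.int64(110), np.int64(65)), (np.int64(633), np.int64(114), np.int64(63)), (np.int64(644), np.int64(119), np.int64(41))]
237 [(np.int64(632), np.int64(105), np.int64(72)), (np.int64(632), np.int64(109), np.int64(72)), (np.int64(633), np.int64(114), np.int64(70)), (np.int64(649), np.int64(119), np.int64(39))]
240 [(np.int64(634), np.int64(105), np.int64(75)), (np.int64(632), np.int64(109), np.int64(78)), (np.int64(632), np.int64(113), np.int64(80)), (np.int64(637), np.int64(118), np.int64(70))]
243 [(np.int64(635), np.int
[... 707 characters left out ...]
.int64(112), np.int64(81)), (np.int64(669), np.int64(118), np.int64(40))]
255 [(np.int64(670), np.int64(103), np.int64(44)), (np.int64(670), np.int64(108), np.int64(45)), (np.int64(672), np.int64(112), np.int64(41)), (np.int64(673), np.int64(117), np.int64(40))]
258 [(np.int64(672), np.int64(102), np.int64(47)), (np.int64(673), np.int64(107), np.int64(46)), (np.int64(676), np.int64(112), np.int64(41)), (np.int64(677), np.int64(117), np.int64(40))]
261 [(np.int64(678), np.int64(102), np.int64(44)), (np.int64(680), np.int64(107), np.int64(41)), (np.int64(681), np.int64(112), np.int64(39)), (np.int64(681), np.int64(117), np.int64(41))]<stdin>:6: RuntimeWarning: invalid value encountered in cast
```

carry_out(series="-0.0005 0.0018 -0.001 0;0 0 0 0")

```text
time: 5.58
tool_pos: [0.4778, -0.3155, 0.0514]
tcp_rot: [0.106, 3.139, -0.001]
wrist_force: [-0.5, 0.5, 0.5]
width: 0.5
grip_force: 0.0
```

carry_out(series="0 0 0 0;0 0 0 0;0 0 0 0;0 0 0 0;0 0 0 0", jaw=-1, grip_force=40)

```text
time: 6.2
tool_pos: [0.4777, -0.3155, 0.0509]
tcp_rot: [0.106, 3.14, -0.0]
wrist_force: [-0.7, 0.3, 1.7]
width: 0.139
grip_force: 42.9
```

carry_out(series="0 0 0.03 0;0 0 0.055 0;0 0 0.055 0;0.0165 0.0507 0 -1.1;0.0165 0.0507 0 -1.1;0.0165 0.0507 0 -1.1;0.0165 0.0507 0 -1.1;0.0165 0.0507 0 0;0.0165 0.0507 0 0;0.0165 0.0507 0 0;0.0165 0.0507 0 0;0 0 0 0;0 0 0 0;0 0 0 0")

```text
time: 7.95
tool_pos: [0.6091, 0.089, 0.1905]
tcp_rot: [-0.229, -3.133, 0.001]
wrist_force: [-0.1, 0.1, -0.3]
width: 0.138
grip_force: 42.8
```

```bash
cat > look.py <<'E'
import sys
from h import *
n=sys.argv[1]
s=bot.read_state();print(s['time'],s['tool_pos'].round(4),(s['tcp_rot']).round(4),s['width'])
yaw=2*np.degrees(np.arctan2(s['tcp_rot'][1],s['tcp_rot'][0]))%360-180;print('yaw',yaw)
p,d,K,Rm,t=cam('wrist');np.savez(n,p=p,d=d,K=K,R=Rm,t=t)
c=p[120:320,155:355];cv2.imwrite(f'pics/{n}.png',cv2.resize(c,(600,600),interpolation=cv2.INTER_CUBIC))
E
python3 look.py w3
```

```text
7.95 [0.6091 0.089  0.1905] [-2.2870e-01 -3.1326e+00  7.0000e-04] 0.13798192852672517
yaw -8.350721490894955
```

View pics/w3.png

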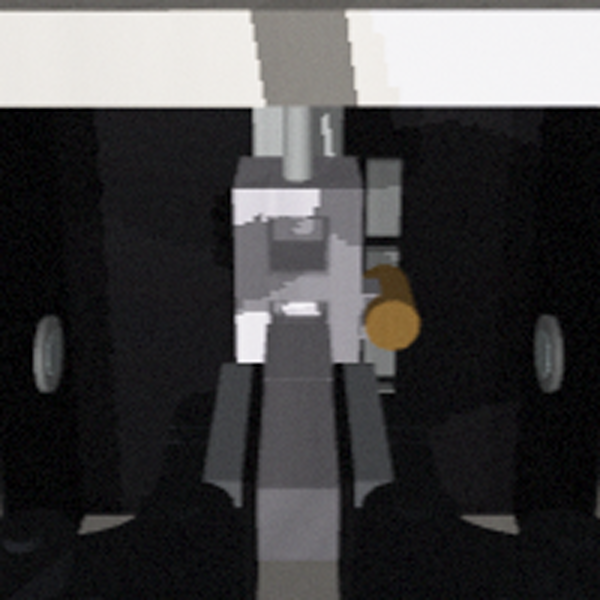

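```bash
python3 - <<'E'
from h import *
w=np.load('w3.npz');p,d,K,Rm,t=[w[k] for k in('p','d','K','R','t')]
P=cloud(d,K,Rm,t)
g=p[120:320,155:355].mean(2)
print(g[66:118:2,99].round(), 'col99 rows66+'); print(g[80,84:115].round())
a=np.radians(-8.35);ex=np.array([np.cos(a),np.sin(a)]);ey=np.array([-ex[1],ex[0]])
f=lambda u,v,z:ray(155+u/3,120+v/3,K,Rm,t,z)[:2]
pk=f(299.5,244,.084);e=f(299,318,.1475);print(pk,e,'edges',[(f(299,v,.084)-pk)@ex for v in(216,272)],[(f(u,244,.084)-pk)@ey for u in(271,328)])
ft=e+ex*.00625;print('foot',ft,'delta',pk-ft,'along ex,ey',(pk-ft)@ex,(pk-ft)@ey)
print('depth at foot face',[P[120+v//3,155+299//3].round(4).tolist() for v in(312,324,345,390)])
E
```

```text
[220. 223. 222. 155. 149. 161. 124.  91.  79.  82.  82.  83.  95. 138.
 155. 153. 153. 174. 241. 220.  90.  81.  80.  80.  84.  79.] col99 rows66+
[118. 116. 114. 115. 114.  94.  89.  87.  90.  92.  90.  92.  92.  92.
  92.  91.  94.  95.  95.  95.  92.  89.  92.  84.  92. 116. 148. 163.
 166. 162. 157.]
[0.61148916 0.08982664] [0.60441992 0.09068297] edges [np.float64(-0.007793427432892188), np.float64(0.007950596122224898)] [np.float64(-0.007546648892301865), np.float64(0.00754591738408272)]
foot [0.61060366 0.08977535] delta [8.85498767e-04 5.12927668e-05] along ex,ey 0.0008686632639323479 0.00017934087347028154
depth at foot face [[0.6428, 0.0845, 0.0563], [0.6046, 0.0903, 0.1497], [0.605, 0.0902, 0.1584], [0.6039, 0.0904, 0.1778]]
```

carry_out(series="0.0008 0 -0.03 0;0 0 -0.025 0;0 0 0 0;0 0 -0.006 0;0 0 -0.006 0;0 0 -0.006 0;0 0 0 0")

```text
time: 8.88
tool_pos: [0.61, 0.0901, 0.1173]
tcp_rot: [-0.226, -3.133, 0.0]
wrist_force: [0.1, -0.2, -0.7]
width: 0.136
grip_force: 42.8
```

Foot is about 10 mm into the pocket with no contact force.

carry_out(series="0 0 -0.006 0;0 0 -0.005 0;0 0 -0.003 0;0 0 -0.0015 0;0 0 0 0;0 0 0 0")

```text
time: 9.62
tool_pos: [0.6101, 0.0901, 0.102]
tcp_rot: [-0.227, -3.133, 0.0]
wrist_force: [-1.0, -2.3, -1.1]
width: 0.134
grip_force: 42.8
```

carry_out(series="0 0 -0.001 0;0 0 -0.001 0;0 0 0 0")

```text
time: 10.0
tool_pos: [0.6107, 0.09, 0.1009]
tcp_rot: [0.227, 3.133, -0.0]
wrist_force: [-1.5, -3.4, 3.0]
width: 0.139
grip_force: 43.2
```

Contact with the pocket floor. Releasing.

carry_out(series="0 0 0 0;0 0 0 0;0 0 0 0", jaw=-0.3)

```text
time: 10.38
tool_pos: [0.6103, 0.0905, 0.1]
tcp_rot: [-0.227, -3.133, -0.001]
wrist_force: [-1.0, -0.5, 0.6]
width: 0.349
grip_force: 0.0
```

carry_out(series="0 0 0.02 0;0 0 0.03 0;0 0 0.04 0;0 0 0.05 0;0 0 0 0;0 0 0 0")

```text
time: 11.12
tool_pos: [0.6106, 0.0903, 0.2415]
tcp_rot: [0.226, 3.132, 0.001]
wrist_force: [-0.1, -0.0, -0.6]
width: 0.351
grip_force: 0.0
```

```bash
python3 look.py w4; python3 - <<'E'
from h import *
w=np.load('w4.npz');p,d,K,Rm,t=[w[k] for k in('p','d','K','R','t')]
P=cloud(d,K,Rm,t)
m=((P[...,2]>.105)&(P[...,2]<.13)&(abs(P[...,0]-.611)<.014)&(abs(P[...,1]-.0895)<.014))
Q=P[m];print(len(Q),np.median(Q[:,2]),cv2.minAreaRect(Q[:,:2].astype(np.float32)))
E
```

```text
11.125 [0.6106 0.0903 0.2415] [2.2650e-01 3.1318e+00 5.0000e-04] 0.3510377382414951
yaw -8.273069705321547
251 0.11502067564499485 ((0.6120266914367676, 0.08981011062860489), (0.012186378240585327, 0.012212912552058697), 81.6193618774414)
```

View pics/w4.png

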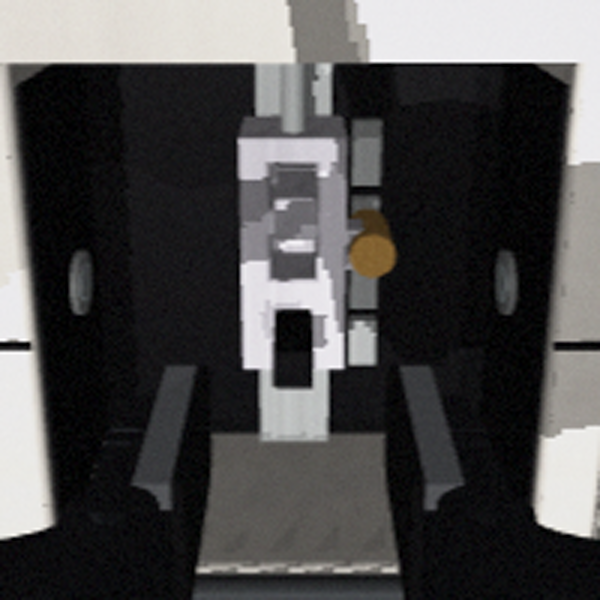

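The blank stands in the front pocket with its top at about 116 mm, so it is fully home. Next I'll fetch the standard.

carry_out(series="-0.009 -0.0513 0 1.1;-0.009 -0.0513 0 1.1;-0.009 -0.0513 0 1.1;-0.009 -0.0513 0 1.05;-0.009 -0.0513 0 0;-0.009 -0.0513 0 0;-0.009 -0.0513 0 0;-0.009 -0.0513 0 0;0 0 -0.04 0;0 0 -0.05 0;0 0 0 0;0 0 0 0", jaw=0)

```text
time: 12.68
tool_pos: [0.5385, -0.3201, 0.1506]
tcp_rot: [-0.107, -3.139, -0.0]
wrist_force: [1.1, -0.1, 0.5]
width: 0.5
grip_force: 0.0
```

carry_out(series="0 0 -0.04 0;0 0 -0.04 0;0 0 -0.019 0;0 0 0 0;0 0 0 0")

```text
time: 13.3
tool_pos: [0.54, -0.3212, 0.0536]
tcp_rot: [0.107, 3.137, -0.003]
wrist_force: [1.2, -0.0, 0.6]
width: 0.5
grip_force: 0.0
```

carry_out(series="0 0 0 0;0 0 0 0;0 0 0 0;0 0 0 0;0 0 0 0", jaw=-1)

```text
time: 13.92
tool_pos: [0.5394, -0.3209, 0.0529]
tcp_rot: [0.108, 3.138, -0.002]
wrist_force: [-1.2, 0.6, 5.7]
width: 0.139
grip_force: 41.3
```

carry_out(series="0 0 0.03 0;0 0 0.055 0;0 0 0.055 0;0.012 0.0508 0 -1.1;0.012 0.0508 0 -1.1;0.012 0.0508 0 -1.1;0.012 0.0508 0 -1.1;0.012 0.0508 0 0;0.012 0.0508 0 0;0.012 0.0508 0 0;0.012 0.0508 0 0;0 0 0 0;0 0 0 0;0 0 0 0")

```text
time: 15.68
tool_pos: [0.6341, 0.0849, 0.1911]
tcp_rot: [-0.23, -3.133, 0.001]
wrist_force: [-0.6, -0.1, -0.4]
width: 0.138
grip_force: 40.4
```

```bash
python3 look.py w5
```

```text
15.675 [0.6341 0.0849 0.1911] [-2.3010e-01 -3.1327e+00  7.0000e-04] 0.1378376705425243
yaw -8.401043049253616
```

View pics/w5.png

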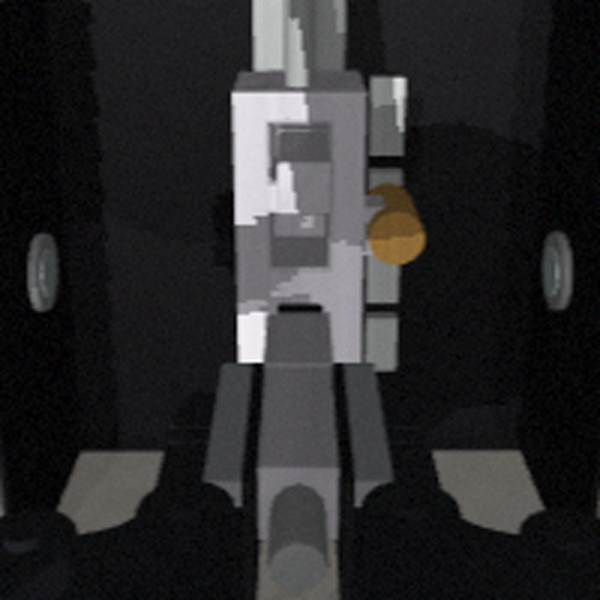

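```bash
python3 - <<'E'
from h import *
w=np.load('w5.npz');p,d,K,Rm,t=[w[k] for k in('p','d','K','R','t')]
g=p[120:320,155:355].mean(2);print(g[80:112,99].round());print(g[80,84:116].round())
a=np.radians(-8.35);ex=np.array([np.cos(a),np.sin(a)]);ey=np.array([-ex[1],ex[0]])
f=lambda u,v,z:ray(155+u/3,120+v/3,K,Rm,t,z)[:2]
pk=f(300,266,.084)-ex*.0077;ft=f(298.5,313,.146)+ex*.00625
# front pocket near edge
pk2=f(300,123,.084)+ex*.0317
P=cloud(d,K,Rm,t);print([P[v,254].round(4).tolist() for v in(226,230,235)])
print(pk,pk2,ft,(pk-ft)@ex,(pk2-ft)@ex,(pk-ft)@ey, 'xy for x0.001',ex)
E
```

```text
[ 81.  85.  81.  82.  84.  82.  78.  83.  85. 120. 133. 144. 152. 157.
 152. 153. 153. 153. 117. 116. 112.  56.   7.  16.  61.  78.  79.  83.
  79.  81.  78.  80.]
[113. 115. 116. 115. 115. 109.  85.  81.  82.  84.  87.  87.  85.  83.
  82.  81.  84.  83.  84.  78.  80.  81.  83.  81.  80. 109. 123. 124.
 125. 151. 165. 141.]
[[0.6285, 0.0864, 0.1499], [0.6285, 0.0864, 0.1554], [0.628, 0.0865, 0.1631]]
[0.63522541 0.08607835] [0.63568318 0.08604284] [0.63537004 0.08565163] -0.00020507089872167316 0.00025300800538123006 0.0004011915713598196 xy for x0.001 [ 0.98939944 -0.14521967]
```

carry_out(series="0.0001 0.0004 -0.03 0;0 0 -0.025 0;0 0 0 0;0 0 -0.006 0;0 0 -0.006 0;0 0 -0.006 0;0 0 0 0")

```text
time: 16.6
tool_pos: [0.6344, 0.0866, 0.1179]
tcp_rot: [-0.228, -3.133, 0.0]
wrist_force: [-0.9, -0.4, -0.7]
width: 0.136
grip_force: 40.4
```

carry_out(series="0 0 -0.006 0;0 0 -0.005 0;0 0 -0.002 0;0 0 -0.001 0;0 0 -0.001 0;0 0 0 0;0 0 0 0")

```text
time: 17.48
tool_pos: [0.6345, 0.0866, 0.1032]
tcp_rot: [-0.228, -3.133, 0.0]
wrist_force: [0.4, 0.1, -0.4]
width: 0.14
grip_force: 40.5
```

carry_out(series="0 0 -0.001 0;0 0 -0.001 0;0 0 0 0")

```text
time: 17.85
tool_pos: [0.6348, 0.0865, 0.103]
tcp_rot: [0.228, 3.133, -0.0]
wrist_force: [-2.5, -2.0, 7.6]
width: 0.134
grip_force: 41.5
```

carry_out(series="0 0 0 0;0 0 0 0;0 0 0 0", jaw=-0.3)

```text
time: 18.23
tool_pos: [0.6343, 0.0868, 0.1009]
tcp_rot: [-0.228, -3.133, -0.0]
wrist_force: [0.0, 0.1, -0.5]
width: 0.352
grip_force: 0.0
```

carry_out(series="0 0 0.02 0;0 0 0.03 0;0 0 0.04 0;0 0 0.05 0;-0.04 0.006 0 0;-0.04 0.006 0 0;0 0 0 0;0 0 0 0")

```text
time: 19.23
tool_pos: [0.5553, 0.0987, 0.2427]
tcp_rot: [0.228, 3.131, 0.001]
wrist_force: [1.3, -0.7, -0.7]
width: 0.351
grip_force: 0.0
```

```bash
python3 look.py w6; python3 - <<'E'
from h import *
w=np.load('w6.npz');p,d,K,Rm,t=[w[k] for k in('p','d','K','R','t')]
P=cloud(d,K,Rm,t)
for nm,lo,hi,x,y in(('blank',.108,.122,.6115,.0895),('std',.108,.122,.635,.086),('pin',.124,.14,.635,.086)):
    m=((P[...,2]>lo)&(P[...,2]<hi)&(abs(P[...,0]-x)<.011)&(abs(P[...,1]-y)<.011))
    Q=P[m];print(nm,len(Q),np.median(Q[:,2]),cv2.minAreaRect(Q[:,:2].astype(np.float32)))
m=(P[...,2]>.06)&(P[...,2]<.1)&(abs(P[...,0]-.475)<.025)&(abs(P[...,1]-.108)<.025)
Q=P[m];print('knob',Q[:,2].max(),cv2.minAreaRect(Q[:,:2].astype(np.float32)))
cv2.imwrite('pics/w6f.png',cv2.resize(p,(800,600)))
E
```

```text
19.225 [0.5553 0.0987 0.2427] [2.2750e-01 3.1306e+00 6.0000e-04] 0.35057193125755964
yaw -8.313658484133441
blank 216 0.11492535125298062 ((0.6122260689735413, 0.08952668309211731), (0.012052098289132118, 0.01299124676734209), 81.40951538085938)
std 161 0.11486051901162858 ((0.6345371007919312, 0.08672092109918594), (0.011414863169193268, 0.012341197580099106), 81.90618896484375)
pin 75 0.1287563090967864 ((0.6345742344856262, 0.08636777102947235), (0.007090386003255844, 0.00790590513497591), 43.93553161621094)
knob 0.08459703731675133 ((0.4809872508049011, 0.10751788318157196), (0.02173757739365101, 0.03801446780562401), 82.06747436523438)
```

View pics/w6f.png

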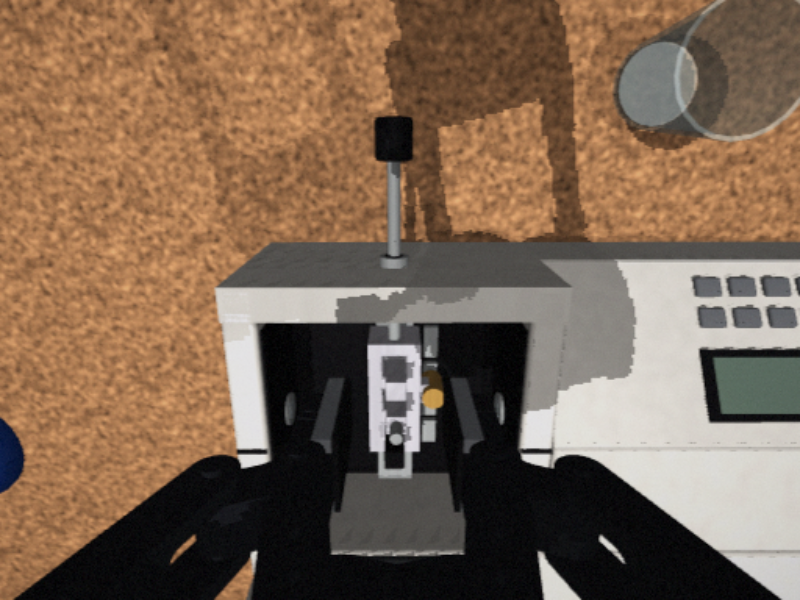

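Both frames are at full height (tops 116 mm, pin 130 mm) and squared up. The black beam lines cross the rims at (252,451) and (537,449), and the knob is at (393,138). I'll work out the joint value from these.

```bash
python3 - <<'E'
from h import *
w=np.load('w6.npz');p,d,K,Rm,t=[w[k] for k in('p','d','K','R','t')]
a=np.radians(-8.35);ex=np.array([np.cos(a),np.sin(a)]);ey=np.array([-ex[1],ex[0]])
k=1.5625;f=lambda u,v,z:ray(u/k,v/k,K,Rm,t,z)[:2]
g=cv2.cvtColor(p,cv2.COLOR_BGR2GRAY)
for c in(158,162,346,348): print(c,280+np.argmin(g[280:298,c]),g[280:298,c].min())
L=f(252,451.5,.122)@ex;L2=f(545,450,.122)@ex
fr=f(400,287,.122)@ex
mid=np.array([.6352,.0861]);print('beam',L,L2,'front face+102:',fr+.102,'mid',mid@ex,'j',.036+mid@ex-np.array([L,L2,fr+.102]))
print('knob near/far',f(393,117,.078)@ex,f(393,161,.078)@ex,'lat',f(375,138,.073)@ey,f(412,138,.073)@ey,'rod/pocket lat',mid@ey)
for j in(.01,): pass
kn=mid-ex*.164;print('knob pred',kn,kn@ex)
E
```

```text
158 288 9
162 288 19
346 288 11
348 288 15
beam 0.6294896811404733 0.6284563483799163 front face+102: 0.6292595052391565 mid 0.6159631092659975 j [0.02247343 0.02350676 0.0227036 ]
knob near/far 0.4413619500666194 0.46497224357677924 lat 0.16633043683949753 0.18762214810570096 rod/pocket lat 0.177430826023453
knob pred [0.47293849 0.10991603] 0.4519631092659975
```

carry_out(series="-0.041 0.0055 0 0;-0.041 0.0056 0 0;0 0 -0.05 0;0 0 -0.055 0;0 0 -0.05 0;0 0 -0.02 0;0 0 0 0;0 0 0 0", jaw=0)

```text
time: 20.27
tool_pos: [0.4742, 0.1098, 0.0674]
tcp_rot: [0.228, 3.131, 0.001]
wrist_force: [-0.3, 0.2, -0.1]
width: 0.499
grip_force: 0.0
```

carry_out(series="0 0 0 0;0 0 0 0;0 0 0 0;0 0 0 0;0 0 0 0", jaw=-1, grip_force=40)

```text
time: 20.9
tool_pos: [0.474, 0.1087, 0.0682]
tcp_rot: [0.226, 3.13, -0.002]
wrist_force: [0.2, -5.4, 4.0]
width: 0.246
grip_force: 38.9
```

carry_out(series="0.002 -0.0003 0 0;0.002 -0.0003 0 0;0.002 -0.0003 0 0;0 0 0 0;0 0 0 0")

```text
time: 21.52
tool_pos: [0.4797, 0.1079, 0.0682]
tcp_rot: [0.226, 3.131, -0.002]
wrist_force: [-0.7, -5.1, 4.2]
width: 0.246
grip_force: 39.0
```

carry_out(series="0.002 -0.0003 0 0;0.002 -0.0003 0 0;0 0 0 0;0 0 0 0")

```text
time: 22.02
tool_pos: [0.4843, 0.1072, 0.0682]
tcp_rot: [0.226, 3.129, -0.002]
wrist_force: [1.8, -6.1, 1.7]
width: 0.241
grip_force: 39.6
```

carry_out(series="0.001 -0.0001 0 0;0 0 0 0;0 0 0 0")

```text
time: 22.4
tool_pos: [0.4858, 0.107, 0.0682]
tcp_rot: [0.226, 3.128, -0.002]
wrist_force: [2.3, -5.7, 0.8]
width: 0.241
grip_force: 39.6
```

carry_out(series="0.001 -0.0002 0 0;0 0 0 0;0 0 0 0")

```text
time: 22.78
tool_pos: [0.4862, 0.1069, 0.0682]
tcp_rot: [0.226, 3.13, -0.002]
wrist_force: [-0.4, -4.9, 3.2]
width: 0.242
grip_force: 39.7
```

carry_out(series="0.001 -0.0001 0 0;0 0 0 0;0 0 0 0")

```text
time: 23.15
tool_pos: [0.4865, 0.1069, 0.0681]
tcp_rot: [0.227, 3.131, -0.002]
wrist_force: [-2.1, -5.2, 5.2]
width: 0.246
grip_force: 40.0
```

```bash
python3 - <<'E'
from h import *
s=bot.read_state();print(s['tool_pos'],s['wrist_force'])
for n in('wrist','scene','top'):
    p,d,K,Rm,t=cam(n);np.savez('z'+n,p=p,d=d,K=K,R=Rm,t=t)
    if n=='wrist':print(t); cv2.imwrite('pics/zw.png',cv2.resize(p,(800,600)))
    F=[]
    for i in range(5): F.append(bot.read_state()['wrist_force'])
    print(F[0])
E
```

```text
[0.48649251 0.10686547 0.06811554] [-2.12797982 -5.18821003  5.2321989 ]
[0.4055895  0.1196584  0.19562748]
[-1.84777548 -5.41169933  5.66015845]
[-1.80452053 -5.61339295  4.62099774]
[-2.36292927 -6.36243079  5.45217536]
```

View pics/zw.png

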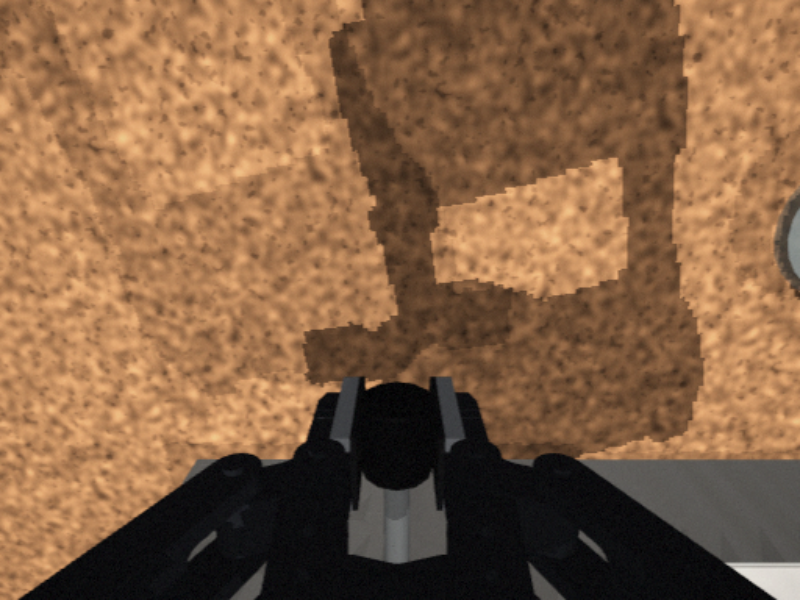

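carry_out(series="-0.0008 0.0001 0 0;0 0 0 0;0 0 0 0;0 0 0 0")

```text
time: 23.8
tool_pos: [0.4865, 0.1069, 0.0682]
tcp_rot: [0.226, 3.129, -0.002]
wrist_force: [0.7, -6.3, 3.9]
width: 0.242
grip_force: 39.8
```

```bash
python3 - <<'E'
from h import *
a=np.radians(-8.35);ex=np.array([np.cos(a),np.sin(a)])
for n in('zscene','ztop'):
    w=np.load(n+'.npz');P=cloud(w['d'],w['K'],w['R'],w['t'])
    for lo,hi in((.107,.119),(.123,.138)):
        m=(P[...,2]>lo)&(P[...,2]<hi)&(P[...,0]>.6)&(P[...,0]<.67)&(P[...,1]>.06)&(P[...,1]<.11)
        Q=P[m];s=Q[:,:2]@ex;print(n,lo,len(Q),np.sort(s).round(4)[::max(1,len(s)//25)])
    p=w['p']
    if n=='zscene': cv2.imwrite('pics/zs.png',cv2.resize(p[120:270,190:340],(600,600),interpolation=cv2.INTER_CUBIC))
s=bot.read_state();print(s['tool_pos'],s['wrist_force'],s['grip_force'])
E
```

```text
zscene 0.107 67 [0.5989 0.5998 0.6005 0.6022 0.6029 0.6031 0.604  0.6045 0.6059 0.6066
 0.6077 0.6083 0.6099 0.6103 0.6106 0.6114 0.6215 0.6242 0.6252 0.6263
 0.6277 0.6288 0.6301 0.6304 0.6317 0.6326 0.6329 0.6339 0.6471 0.6473
 0.6485 0.6494 0.6502 0.6508]
zscene 0.123 12 [0.6241 0.6252 0.6254 0.6265 0.6271 0.6275 0.6286 0.6287 0.6307 0.6308
 0.6311 0.6311]
ztop 0.107 37 [0.5971 0.5974 0.5974 0.5978 0.5984 0.5993 0.5993 0.6001 0.6017 0.603
 0.6032 0.6054 0.606  0.6061 0.6071 0.6076 0.6081 0.6083 0.6092 0.6196
 0.6205 0.6209 0.6211 0.6228 0.6239 0.6241 0.627  0.6287 0.6301 0.6301
 0.6314 0.633  0.6448 0.6449 0.6458 0.6486 0.6492]
ztop 0.123 10 [0.6031 0.6218 0.6238 0.6242 0.6245 0.6269 0.627  0.6305 0.6308 0.6472]
[0.48646713 0.10687392 0.06817579] [ 0.72403464 -6.26603854  3.85634606] 39.76604104042053
```

View pics/zs.png

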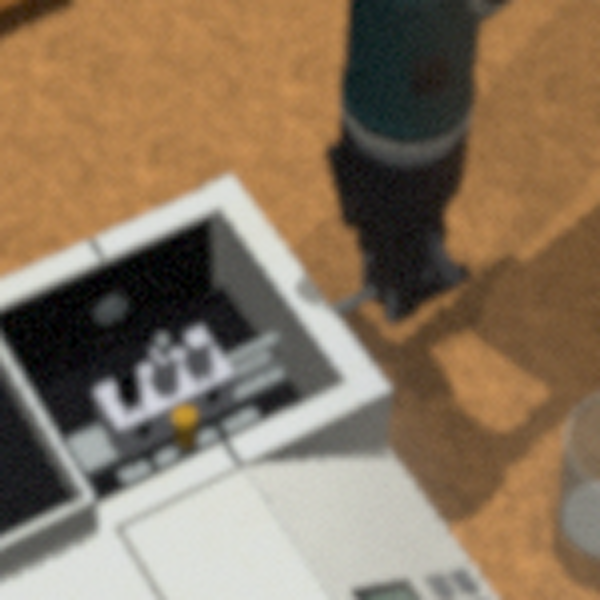

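The standard's pin at (160,340) lines up with the black beam lines: it measures 0.628 along the rod, against 0.629 for the beam. The notch is holding, with almost no force along the rod. I'm handing in.

```bash
python3 -c "
from h import *
print(bot.finish_job())"
```

```text
the job is handed in; nothing more can be done
None
```

The blank is in the front pocket and the glass standard in the middle one, both fully home. I pushed the changer into the notch that puts the standard in the beam and handed in at about 24 s, still holding the knob, with the beaker, funnel and clamp left alone.

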